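# Put the grinding kit back on its shadow pads

## Robot

A 6-joint arm with a two-finger parallel gripper is mounted at the origin on the work surface. World frame = base frame: x ahead of the robot, y to its left, z up, the work surface at z = 0. Lengths are in m, angles in rad, forces in N, time in s.
With the tool pointing down it reaches from about 0.25 to 0.8 m from the base axis. Payload 8.5 kg.
Tool frame: the origin (TCP) lies on the centre line of the jaws, within the pads' length; the fingertips stand arm.tip_extent ahead of it and the grasp point (between the pads) lies 2 mm behind it (arm.tip_extent is the distance from the TCP to the fingertips, in m); z points along the fingers, y is the line along which they close (so a half turn about z gives the same grasp; the last joint's range is limited). The gripper opens to 85 mm and grips with 20 to 120 N. Pads are 22 mm wide; open, the fingers measure 114 mm over their backs; the gripper's body (76 mm by 85 mm) begins 54 mm behind the grasp point. The pads swing forward as they close: fully open they stand 13 mm farther back than shut.
Start: joints at [-1.142, 0.238, -0.013, 1.319, 0, 1.571], TCP at [0.218, -0.477, 0.248] pointing down, gripper open.
Joint ranges: [-2.66, 2.66], [-1.03, 1.9], [-1.14, 1.46], [-1.82, 2.27], [-1.45, 1.34], [-3.14, 3.14]. Speed limits (rad/s): [2.22, 2.22, 2.79, 3.14, 3.14, 3.14].

## Interface

Orientations are given as a unit quaternion [x, y, z, w].
In Python, from bench import arm gives the robot as it stands. Calls block until the motion is done:
- arm.reach(position, orientation): joint-space move of the TCP to a pose.
- arm.move_l(position, attitude=None, velocity=0.15): straight line of the TCP; attitude=None keeps the orientation; velocity is the mean speed in m/s.
- arm.goto_joints(angles): joint-space move.
- arm.open() and arm.clamp(force=None): open the fingers fully, or close them until they stop; force is the grip in N (None keeps the last).
- arm.sleep(seconds).
- arm.inverse_kinematics(position, orientation): joint angles nearest the present ones, or None.
- arm.capture(name): name is "scene" or "top" or "wrist"; returns the picture (480x640x3 uint8, blue, green, red); there is no depth.
- arm.camera_params(name): a dict with "fov_y" (degrees; the focal length in pixels is half the picture's height over the tangent of half this angle, whatever the lens; pixels are square), "cx", "cy" (the principal point, pixels), "distortion" ([k1, k2, p1, p2, k3] as OpenCV has them; the pictures are not rectified), "R" (3x3) and "t" (3): a world point X has camera coordinates R X + t. Camera axes: x right, y down, z forward; pixel columns grow to the right and rows downward; lengths in m; the calibration is good to about 2 mm. A picture is of the moment at which its call begins: read the wrist's pose just before it. camera_params takes no time and is no camera call; for the wrist camera it gives the pose at the moment of the call.
A pose or a line that the arm cannot do raises arm.MotionError and nothing moves.
- arm.job_done(): hands the job in; it is judged then, once.
Trained networks look in the newest picture that a camera, given by its name, has taken for a name from the list of things; names that differ only in an ending like _2 or _b are one class to them, and where a whole thing is asked for, a point or a joint stands for the part that bears it (a point fixed in the world has none). Each returns a list of dicts, best first, with "p" (0 to 1); they miss things now and then, are a little off and sometimes report something else, mostly with a low value. They report only what shows in the picture. A call takes as long as a camera call. They do not tell look-alikes from the thing itself.
- arm.recognise(camera, thing): "xyz" ([x, y, z] in m, in world coordinates, good to about 4 mm: the middle of the surface that is visible of it).
- arm.regions_of(camera, thing): "mask" (480x640 bool, what is visible of it).
- arm.spot_point(camera, thing): "xyz" ([x, y, z] in m, in world coordinates, good to about 4 mm: a listed point, or the origin of a listed thing).
Readings, each from a call of its own:
- arm.get_t(): time.
- arm.get_joint_positions(): joint angles.
- arm.get_dq(): joint speeds.
- arm.get_joint_torque(): joint torques, N m.
- arm.get_eef_pos(): TCP position.
- arm.get_ee_rot(): TCP orientation.
- arm.get_force(): force on the tool from outside, world axes, zero at the start.
- arm.get_moment(): the same for the moment, N m.
- arm.get_opening(): finger opening in m.
- arm.get_finger_force(): force on a finger pad.
Only numpy, scipy, OpenCV 4.12 (cv2) and the standard library are available. Lean on these libraries where they do the work, as an engineer would, in place of code of your own. Each camera call takes 0.05 s, during which the arm holds its last target. There are 200 camera calls.

## Task

Four things from the grinding kit lie about the bench: the wire cup brush, the flange nut, the grinder's side handle and the V-block. Put each one back on the plywood pad that bears its own black silhouette, lying as it lies now (same side up), centred on the silhouette and turned to match it, the handle's stud pointing as its silhouette shows. Set each one down rather than letting it drop, and leave all four at rest on their pads.

Things in the scene. Friction and masses are not known exactly. Their poses are not given: they have to be found in the camera images.
- brush_center (a point): Wire cup brush for an angle grinder, standing bristles down: a round cup 60 mm across and 28 mm high with a brass-coloured wire rim, and on top of it a round dark steel hub 26 mm in diameter, from 28 mm to 54 mm above its foot (a good grip). About 0.24 kg. The point is on its axis, half-way up (27 mm above its foot); z up its axis. Its yaw does not matter.
- nut_center (a point): Flange nut: a plain aluminium disc 44 mm in diameter and 20 mm high, with a dark bore and two small dark pin holes on top, lying flat. About 0.12 kg. The point is on its axis, half-way up (10 mm above its foot); z up its axis. Its yaw does not matter.
- handle_center (a point): Side handle of an angle grinder, lying flat: a black ribbed grip 80 mm long, 32 mm wide and 28 mm high, then a collar 8 mm long and 40 mm wide, then a steel stud 22 mm long and 10 mm thick; 110 mm long in all. About 0.13 kg. The point is the middle of the 110 mm length, half-way up (14 mm above its underside), which lies on the grip; x runs along it towards the stud (grip from x = -55 to 25 mm, collar 25 to 33, stud 33 to 55), z up.
- handle_stud_end (a point): The free end of the side handle's steel stud, 55 mm along x from handle_center, 14 mm above the handle's underside; same axes.
- vblock_center (a point): Steel V-block, 64 mm long, 45 mm wide, 34 mm high, with a 90 degree V groove open to the top along its length. About 0.5 kg. The point is its middle, half-way up (17 mm above its foot); x runs along the groove (64 mm), y across it (45 mm, the way to grip it), z up. It looks the same either way round.
- pad_brush: Fixed flat plywood plate, 4 mm thick (its top is 4 mm above the bench), 90 x 90 mm, with a thin flat black true-size silhouette of the cup brush painted in its middle: the larger of the two round ones, 62 mm across. Origin at the middle of the plate's underside, directly below the middle of the silhouette; z up. 
- pad_nut: Fixed flat plywood plate, 4 mm thick (its top is 4 mm above the bench), 90 x 90 mm, with a thin flat black true-size silhouette of the flange nut painted in its middle: the smaller of the two round ones, 44 mm across. Origin at the middle of the plate's underside, directly below the middle of the silhouette; z up. 
- pad_handle: Fixed flat plywood plate, 4 mm thick (its top is 4 mm above the bench), 140 x 64 mm, with a thin flat black true-size silhouette of the side handle painted in its middle: 80 mm grip, 40 mm wide collar and narrow stud, 110 mm long in all. Origin at the middle of the plate's underside, directly below the middle of the silhouette; z up. x runs along the silhouette towards its stud end (stud end at x = 55 mm).
- pad_vblock: Fixed flat plywood plate, 4 mm thick (its top is 4 mm above the bench), 100 x 80 mm, with a thin flat black true-size silhouette of the V-block painted in its middle: a rectangle 64 x 45 mm. Origin at the middle of the plate's underside, directly below the middle of the silhouette; z up. x runs along the 64 mm side; either way round will do.
Things that resemble listed ones, but are neither listed nor needed, are in the scene too. Leave any orange look-alike of the pad_handle alone. Several things look just like the part that bears handle_center: the one meant starts farthest to the robot's right.

How it is judged:
By the outcome, as a careful person would: the job done as asked, in the order asked, and still so for the second after the job is handed in, with the robot touching nothing.
It also fails if it takes over 115 s, if anything falls off the work surface, if the arm or the gripper's body presses on something with over 40 N, if the wrist force passes 120 N, or if a joint passes its speed limit or range.

## Working session

There is one attempt and no reset: what is moved stays moved. The work goes in short steps, each a Python script; the robot and the scene stay as the last script left them, time stands still between calls to the robot, and variables do not carry over. Pictures are saved under pics/ and viewed, at most 14 in all, crops included, and the job is handed in when it is done.

```bash
ls; mkdir -p pics
python3 - <<'E'
from bench import arm
import cv2
for n in("top","scene"):
    cv2.imwrite(f"pics/{n}0.png",arm.capture(n))
    p=arm.camera_params(n); print(n,p["fov_y"],p["cx"],p["cy"],p["distortion"],(-p["R"].T@p["t"]).round(3) if hasattr(p["R"],'T') else p)
    for t in("brush_center","nut_center","handle_center","handle_stud_end","vblock_center","pad_brush","pad_nut","pad_handle","pad_vblock"):
        print(t,[(([round(float(v),3) for v in d["xyz"]]),round(float(d["p"]),2)) for d in arm.spot_point(n,t)])
print(arm.tip_extent,arm.get_ee_rot(),arm.get_t())
E
```

```text
pics
top 43.79146237271621 329.73275535679045 239.3204641038236 [-0.076403  0.        0.        0.        0.      ] [ 0.444 -0.073  1.432]
brush_center [([0.443, -0.156, 0.025], 0.65)]
nut_center [([0.621, -0.162, 0.014], 0.49)]
handle_center [([0.279, 0.208, 0.016], 0.89), ([0.457, 0.11, 0.013], 0.67)]
handle_stud_end [([0.236, 0.176, 0.008], 0.93), ([0.508, 0.103, 0.018], 0.58)]
vblock_center [([0.624, 0.154, 0.018], 0.59)]
pad_brush [([0.589, -0.313, 0.0], 0.89)]
pad_nut [([0.569, 0.325, -0.002], 0.59)]
pad_handle [([0.702, -0.475, -0.003], 0.81), ([0.403, -0.348, -0.006], 0.62)]
pad_vblock [([0.395, 0.342, -0.002], 0.76)]
scene 56.219782237596164 322.9914962385046 243.84270645578582 [-0.00694339  0.          0.          0.          0.        ] [1.184 0.128 0.88 ]
brush_center [([0.438, -0.162, 0.025], 0.59)]
nut_center [([0.626, -0.158, 0.009], 0.74)]
handle_center [([0.28, 0.207, 0.019], 0.93), ([0.458, 0.109, 0.011], 0.73)]
handle_stud_end [([0.232, 0.182, 0.014], 0.66), ([0.51, 0.101, 0.014], 0.57)]
vblock_center [([0.627, 0.156, 0.016], 0.94)]
pad_brush [([0.588, -0.311, 0.005], 0.86)]
pad_nut [([0.568, 0.326, 0.001], 0.7)]
pad_handle [([0.7, -0.468, 0.0], 0.93), ([0.404, -0.351, 0.003], 0.83), ([0.428, -0.513, -0.002], 0.63)]
pad_vblock [([0.394, 0.341, 0.0], 0.91)]
0.017 [ 9.77103047e-01  2.12766615e-01  7.60538588e-06 -4.80224753e-05] 1.0
```

View pics/top0.png

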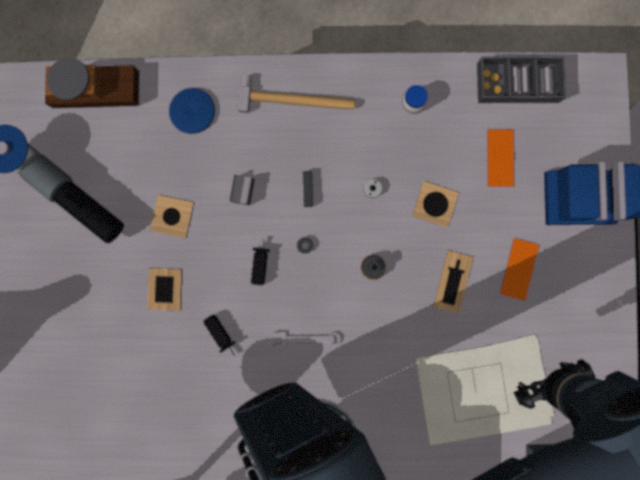

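View pics/scene0.png

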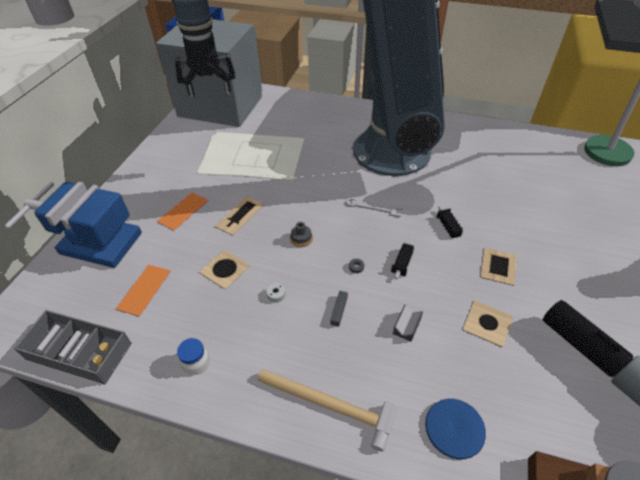

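Top view: the handle meant is at px (260,265) with its stud up the picture (+x). The brush is at (373,265), the nut at (373,187) and the V-block at (242,188). The pads are at (455,280), (436,204), (171,216) and (165,289). The ring at (306,244), the bar at (308,188) and the orange plates are decoys. Next: close wrist views for precision.

```bash
cat > h.py <<'E'
from bench import arm
import numpy as np, cv2
def q(a): return [float(np.cos(a/2)),float(np.sin(a/2)),0.,0.]   # tool down, tool x at angle a; jaws close along a-90deg
def rays(P,uv,z):
    f=240/np.tan(np.radians(P["fov_y"])/2); K=np.array([[f,0,P["cx"]],[0,f,P["cy"]],[0,0,1.]])
    n=cv2.undistortPoints(np.float64(uv).reshape(-1,1,2),K,np.float64(P["distortion"]))[:,0]
    R=np.array(P["R"]);c=-R.T@np.array(P["t"]); d=np.c_[n,np.ones(len(n))]@R
    return (c+d*((z-c[2])/d[:,2])[:,None])[:,:2]
E
python3 - <<'E'
from h import *
P=arm.camera_params("wrist");R=np.array(P["R"]);c=-R.T@P["t"]
print(c-arm.get_eef_pos(),R.round(2),P["fov_y"],P["distortion"])
arm.reach([0.45,-0.33,0.30],q(0.0))
P=arm.camera_params("wrist");cv2.imwrite("pics/w1.png",arm.capture("wrist"))
R=np.array(P["R"]);print(-R.T@P["t"],R.round(2),rays(P,[[0,0],[639,0],[0,479],[639,479]],0),arm.get_t(),arm.get_joint_positions())
E
```

```text
[0.0604104  0.02693705 0.12478062] [[ 0.42 -0.91 -0.  ]
 [-0.88 -0.4   0.26]
 [-0.24 -0.11 -0.97]] 70.15090003143892 [-0.01889993  0.          0.          0.          0.        ]
[ 0.51592314 -0.33068011  0.42452827] [[ 0.   -1.   -0.  ]
 [-0.97 -0.    0.26]
 [-0.26  0.   -0.97]] [[ 6.78592182e-01  1.48735802e-02]
 [ 6.79179505e-01 -6.91859305e-01]
 [ 4.73775569e-04  1.79877037e-01]
 [ 2.00072841e-04 -8.65207594e-01]] 2.1333 [-6.34329715e-01  2.85725450e-01  1.82523675e-01  1.46808835e+00
 -3.36321201e-04  2.50766051e+00]
```

View pics/w1.png

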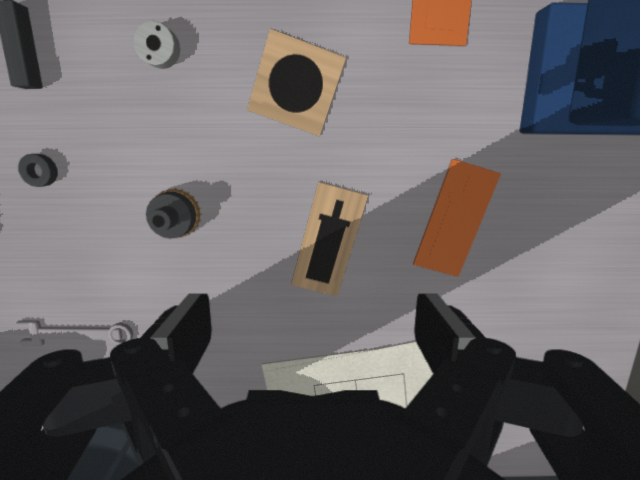

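The wrist view is sharp. The handle silhouette is around (331,240) with its stud at (339,203), the brush silhouette at (295,83), the nut at (156,44) and the brush at (172,214). Next is the left side.

```bash
cat >> h.py <<'E'
def pix(P,X):
    f=240/np.tan(np.radians(P["fov_y"])/2); K=np.array([[f,0,P["cx"]],[0,f,P["cy"]],[0,0,1.]])
    return cv2.projectPoints(np.float64(X).reshape(-1,1,3),cv2.Rodrigues(np.array(P["R"]))[0],np.float64(P["t"]),K,np.float64(P["distortion"]))[0][:,0]
def blob(im,P,xy,z,thr=60,rad=60):
    """contour (world, plane z) of the dark blob nearest to xy"""
    g=cv2.cvtColor(im,cv2.COLOR_BGR2GRAY); u=pix(P,[*xy,z])[0]
    m=np.uint8(g<thr); c=np.zeros_like(m); cv2.circle(c,(int(u[0]),int(u[1])),rad,1,-1); m&=c
    cs,_=cv2.findContours(m,cv2.RETR_EXTERNAL,cv2.CHAIN_APPROX_NONE)
    k=max(cs,key=cv2.contourArea); w=rays(P,k[:,0],z)
    (cx,cy),(a,b),t=cv2.minAreaRect(np.float32((w-xy)*1000))
    M=cv2.moments(np.float32((w-xy)*1000)); cen=np.array(xy)+[M["m10"]/M["m00"]/1000,M["m01"]/M["m00"]/1000]
    if a<b: a,b,t=b,a,t+90
    return dict(rect=np.array(xy)+np.array([cx,cy])/1000,size=(round(a,1),round(b,1)),ang=(t+90)%180-90,cen=cen,area=M["m00"])
E
python3 - <<'E'
from h import *
import pickle
P=arm.camera_params("wrist");im=arm.capture("wrist")
print("h",blob(im,P,[.403,-.348],.004)); print("b",blob(im,P,[.588,-.312],.004,rad=50))
pickle.dump((im,P),open("w1.pkl","wb"))
arm.reach([0.36,0.22,0.30],q(0.0))
P=arm.camera_params("wrist");im=arm.capture("wrist");cv2.imwrite("pics/w2.png",im)
pickle.dump((im,P),open("w2.pkl","wb"))
print("n",blob(im,P,[.568,.326],.004,rad=40)); print("v",blob(im,P,[.394,.342],.004,rad=55));print("handle",blob(im,P,[.457,.11],.014,rad=75))
print(arm.get_t())
E
```

```text
h {'rect': array([ 0.40338626, -0.34940899]), 'size': (108.3, 38.3), 'ang': -16.978172302246094, 'cen': array([ 0.39596813, -0.34839707]), 'area': 2748.7776913203115}
b {'rect': array([ 0.58915331, -0.31103659]), 'size': (59.2, 59.1), 'ang': 89.90766906738281, 'cen': array([ 0.58942939, -0.31107156]), 'area': 2739.7100747968066}
n {'rect': array([0.56540255, 0.32608737]), 'size': (41.8, 38.2), 'ang': 89.5590591430664, 'cen': array([0.5665233 , 0.32597079]), 'area': 1295.6330980205396}
v {'rect': array([0.39207898, 0.34360178]), 'size': (62.4, 43.4), 'ang': -2.2664947509765625, 'cen': array([0.39225122, 0.34357788]), 'area': 2582.673165686724}
handle {'rect': array([0.44603009, 0.11136825]), 'size': (89.4, 43.9), 'ang': -7.6143951416015625, 'cen': array([0.44680441, 0.11090949]), 'area': 3037.4299792109873}
6.4417
```

View pics/w2.png

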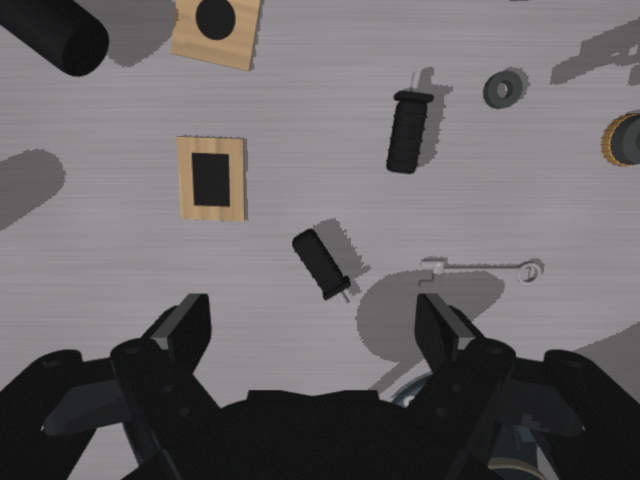

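```bash
cat >> h.py <<'E'
def look(xy,yaw,name=None,z=.16):
    arm.reach([*xy,z],q(yaw+np.pi)); arm.sleep(.3)
    P=arm.camera_params("wrist"); im=arm.capture("wrist")
    if name: cv2.imwrite(f"pics/{name}.png",im)
    return im,P
def pick(xy,yaw,z,force=40):
    arm.reach([*xy,z+.08],q(yaw+np.pi)); arm.move_l([*xy,z],velocity=.08); arm.clamp(force); arm.sleep(.3)
    print("opening",arm.get_opening(),"t",arm.get_t()); arm.move_l([*xy,z+.12],velocity=.15)
def place(xy,yaw,z):
    """z: nominal TCP height when the part touches the pad"""
    arm.reach([*xy,z+.08],q(yaw+np.pi)); arm.move_l([*xy,z+.006],velocity=.1); arm.sleep(.3)
    f0=arm.get_force()[2]
    for k in range(10):
        zz=z+.005-k*.001; arm.move_l([*xy,zz],velocity=.02); arm.sleep(.05); df=arm.get_force()[2]-f0
        if df>2: break
    print("touch at",(zz-z)*1000,"mm, dF",df); arm.open(); arm.sleep(.2)
    arm.move_l([*xy,z+.10],velocity=.1); print("t",arm.get_t())
E
python3 - <<'E'
from h import *
im,P=look([.446,.111],np.radians(-7.6),"hd")
r=blob(im,P,[.446,.111],.014,rad=110); print(r)
im2,P2=look([.5665,.326],0,"np"); print(blob(im2,P2,[.5665,.326],.004,rad=50)); print(arm.get_t(),arm.get_joint_positions())
cv2.imwrite("pics/both.png",np.hstack([cv2.resize(i,(400,300)) for i in (im,im2)]))
E
```

```text
{'rect': array([0.44704602, 0.1127499 ]), 'size': (92.2, 40.7), 'ang': -8.5916748046875, 'cen': array([0.4481263 , 0.11118964]), 'area': 3000.990209882935}
{'rect': array([0.56756293, 0.32609011]), 'size': (42.3, 41.6), 'ang': 89.9237289428711, 'cen': array([0.56727613, 0.32608244]), 'area': 1373.978834829694}
10.6333 [ 5.21173017e-01  4.94403984e-01  1.50967755e-01  1.22683395e+00
 -2.64816537e-05  5.22154370e-01]
```

View pics/both.png

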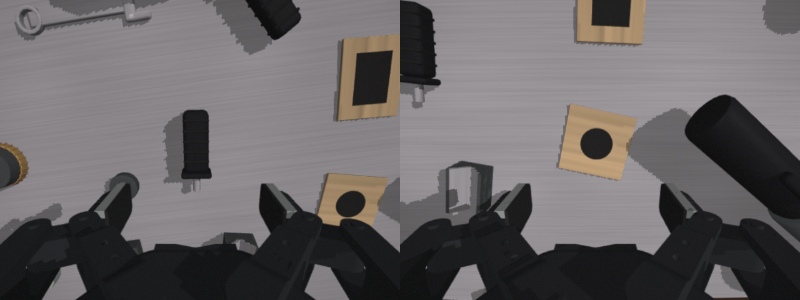

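Run:
```python
from h import *
import pickle
a=np.radians(-8.1); pick([.4468,.1118],a,.021)
b=np.radians(-17.0); d=np.array([np.cos(b),np.sin(b)]); c=np.array([.4034,-.3494])-.011*d
place(c,b,.025)
im,P=look(c,b,"hp"); pickle.dump((im,P),open("hp.pkl","wb")); print(blob(im,P,c,.018,rad=110))
```

```text
opening 0.031304337431223246 t 13.6167
touch at 0.0 mm, dF 5.480677269240901
t 21.175
{'rect': array([ 0.39301338, -0.34549878]), 'size': (92.2, 40.0), 'ang': -17.008758544921875, 'cen': array([ 0.3941799 , -0.34685296]), 'area': 2979.707229170801}
```

View pics/hp.png

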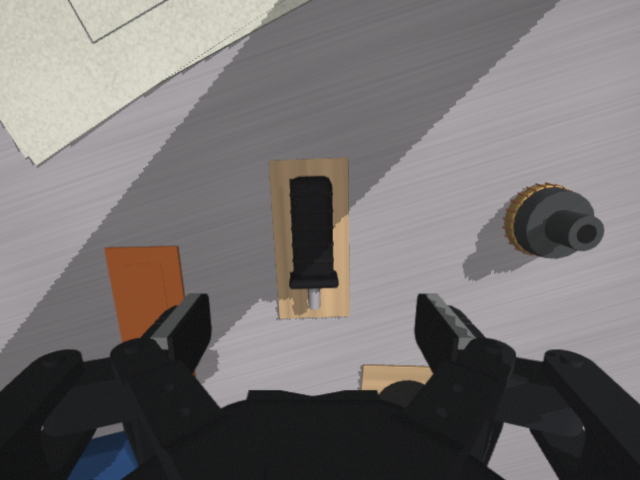

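The handle is on its pad, stud pointing down the image at about (315,309). I'll check the offset against the plate outline.

Run:
```python
from h import *
import pickle
im,P=pickle.load(open("hp.pkl","rb"))
w=rays(P,[[270,160],[349,157],[349,317],[277,320]],.004)
r=cv2.minAreaRect(np.float32(w*1000)); print(w,r)
b=np.radians(-17.); d=np.array([np.cos(b),np.sin(b)]);n=np.array([-d[1],d[0]]);o=np.array([.4034,-.3494])
for nm,x,y,z in[("studend top",.055,0,.023),("studend mid",.055,0,.018),("rear top",-.055,0,.032),("rear mid",-.055,0,.018),("gripL",-.02,.016,.018),("gripR",-.02,-.016,.018),("plate rear",-.07,0,.004),("plate front",.07,0,.004),("plL",-.05,.032,.004),("plR",-.05,-.032,.004)]:
    print(nm,pix(P,[*(o+x*d+y*n),z])[0].round(1))
c=im[150:325,260:360]; cv2.imwrite("pics/c1.png",cv2.resize(c,None,fx=3,fy=3,interpolation=cv2.INTER_CUBIC))
```

```text
[[ 0.32778978 -0.36143301]
 [ 0.34398708 -0.3005356 ]
 [ 0.47913685 -0.33782199]
 [ 0.46293793 -0.40088822]] ((403.462646484375, -350.7119140625), (65.10310363769531, 141.35606384277344), 74.57637786865234)
studend top [312.2 312.5]
studend mid [312.2 309.8]
rear top [312.1 180.4]
rear mid [312.1 178.9]
gripL [332.3 223.5]
gripR [292.  223.5]
plate rear [312.1 158.4]
plate front [312.2 318. ]
plL [351.6 183.7]
plR [272.7 183.8]
```

View pics/c1.png

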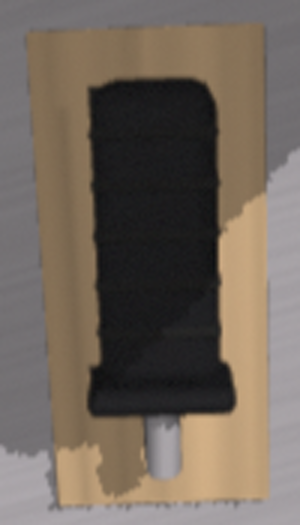

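Run:
```python
from h import *
import pickle
def fit(im,P,xy,z,lo,box):
    hsv=cv2.cvtColor(im,cv2.COLOR_BGR2HSV); x0,x1,y0,y1=box
    m=np.zeros(im.shape[:2],np.uint8); s=hsv[y0:y1,x0:x1]; g=cv2.cvtColor(im,cv2.COLOR_BGR2GRAY)[y0:y1,x0:x1]
    m[y0:y1,x0:x1]=((s[...,1]>70)&(s[...,0]>8)&(s[...,0]<25))|(g<45)
    k=max(cv2.findContours(m,cv2.RETR_EXTERNAL,cv2.CHAIN_APPROX_NONE)[0],key=cv2.contourArea)
    h=cv2.convexHull(k)[:,0]; w=rays(P,h,z)*1000; r=cv2.minAreaRect(np.float32(w)); print(r)
    q4=cv2.approxPolyDP(np.int32(h),6,True)[:,0]; print(q4.tolist(), (rays(P,q4,z)*1000).round(1).tolist())
im,P=pickle.load(open("w1.pkl","rb")); fit(im,P,0,.004,0,(280,380,170,305))
g=cv2.cvtColor(im,cv2.COLOR_BGR2GRAY); yy,xx=np.where(g[170:305,290:370]<45); w=rays(P,np.c_[xx+290,yy+170],.004)*1000; print("silh PCA",w.mean(0),np.degrees(np.arctan2(*np.linalg.svd(w-w.mean(0),full_matrices=False)[2][0][::-1])))
im,P=pickle.load(open("hp.pkl","rb")); fit(im,P,0,.004,0,(255,365,145,330))
g=cv2.cvtColor(im,cv2.COLOR_BGR2GRAY); yy,xx=np.where(g[165:292,280:345]<45); w=rays(P,np.c_[xx+280,yy+165],.018)*1000; print("handle PCA",w.mean(0),np.degrees(np.arctan2(*np.linalg.svd(w-w.mean(0),full_matrices=False)[2][0][::-1])))
cv2.imwrite("pics/c2.png",cv2.resize(pickle.load(open("w1.pkl","rb"))[0][170:305,280:380],None,fx=4,fy=4,interpolation=cv2.INTER_CUBIC))
```

```text
((404.02740478515625, -350.19073486328125), (63.09628677368164, 138.38925170898438), 75.09630584716797)
[[319, 182], [367, 195], [336, 294], [292, 284]] [[478.2, -338.8], [462.3, -397.9], [330.9, -362.1], [345.2, -303.8]]
silh PCA [ 397.26858612 -348.69703341] 164.81395574837134
((402.8007507324219, -350.1446533203125), (62.998722076416016, 138.44715881347656), 75.08650970458984)
[[346, 158], [348, 315], [280, 317], [269, 161]] [[344.0, -303.0], [477.0, -338.2], [460.9, -397.3], [328.3, -362.4]]
handle PCA [ 392.07155334 -346.24289444] -15.343205093422723
```

View pics/c2.png

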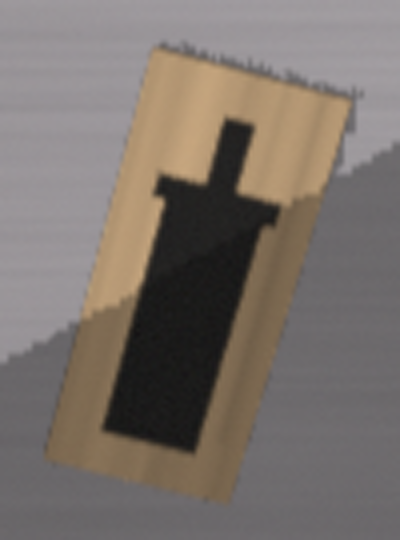

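Run:
```python
from h import *
import pickle
im,P=pickle.load(open("hp.pkl","rb"))
b=np.radians(-15.); d=np.array([np.cos(b),np.sin(b)]);n=np.array([-d[1],d[0]]);o=np.array([.4028,-.3501])
for nm,uv,z in[("stud end",[314.7,309.3],.020),("rear z18",[310.5,176.2],.018),("rear z30",[310.5,176.2],.03),("grip front L",[332.5,270],.018),("grip front R",[294,270],.018),("grip rear L",[331,200],.018),("grip rear R",[291.2,200],.018),("collL",[338,283],.018),("collR",[289.5,283],.018)]:
    w=rays(P,[uv],z)[0]-o; print(nm,(w@d*1000).round(1),(w@n*1000).round(1))
```

```text
stud end 54.0 1.1
rear z18 -56.6 1.6
rear z30 -57.5 1.7
grip front L 20.1 16.9
grip front R 18.9 -14.8
grip rear L -37.8 16.9
grip rear R -38.9 -14.1
collL 31.7 21.3
collR 30.3 -19.1
```

The handle lies within about 1.5 mm and 0.5° of its silhouette, which is good. Next come the brush and nut close-ups.

Run:
```python
from h import *
import pickle
o=[]
for nm,xy,b in(("brush",[.442,-.159],0),("nut",[.623,-.160],0)):
    im,P=look(xy,b,nm); pickle.dump((im,P),open(nm+".pkl","wb")); u=pix(P,[*xy,.02])[0].astype(int); print(nm,u-75)
    o.append(cv2.resize(im[u[1]-75:u[1]+75,u[0]-75:u[0]+75],(400,400),interpolation=cv2.INTER_CUBIC))
cv2.imwrite("pics/bn.png",np.hstack(o)); print(arm.get_t())
```

```text
brush [239 159]
nut [238 159]
24.0333
```

View pics/bn.png

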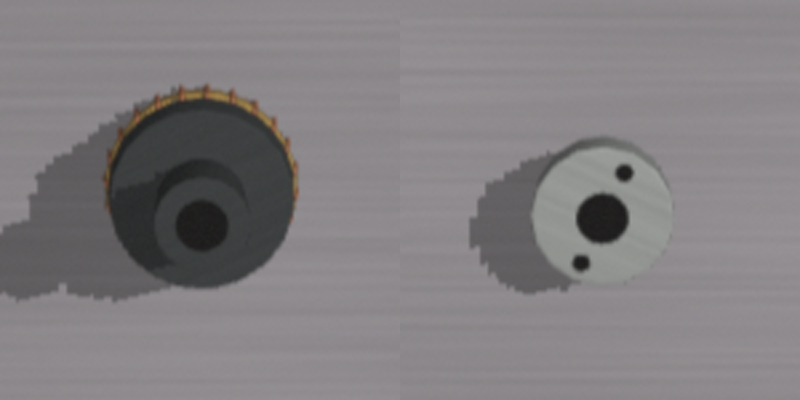

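Bores: the brush's at px (314.8,243.4), height 54 mm, and the nut's at px (313.8,240.8), height 20 mm. Now picking and placing both.

Run:
```python
from h import *
import pickle
B=rays(pickle.load(open("brush.pkl","rb"))[1],[[314.8,243.4]],.054)[0]
N=rays(pickle.load(open("nut.pkl","rb"))[1],[[313.8,240.8]],.020)[0]
print(B,N)
if abs(B-[.442,-.159]).max()>.008 or abs(N-[.623,-.16]).max()>.008: raise SystemExit
pick(B,0,.049); place([.5890,-.3112],0,.053)
im,P=look([.5890,-.3112],0,"bp"); a=im[130:360,180:460]; pickle.dump((im,P),open("bp.pkl","wb"))
pick(N,0,.020); place([.5674,.3261],0,.024)
im,P=look([.5674,.3261],0,"npl"); pickle.dump((im,P),open("npl.pkl","wb"))
cv2.imwrite("pics/pl.png",cv2.resize(np.hstack([a,im[130:360,180:460]]),(784,322),interpolation=cv2.INTER_CUBIC)); print(arm.get_t())
```

```text
[ 0.44019543 -0.15869709] [ 0.62816654 -0.15954448]
opening 0.023735688081516042 t 26.8417
touch at 0.0 mm, dF 5.837086260326048
t 33.625
opening 0.04232153109600922 t 36.8583
touch at 0.0 mm, dF 6.720898124938789
t 44.4333
45.05
```

View pics/pl.png

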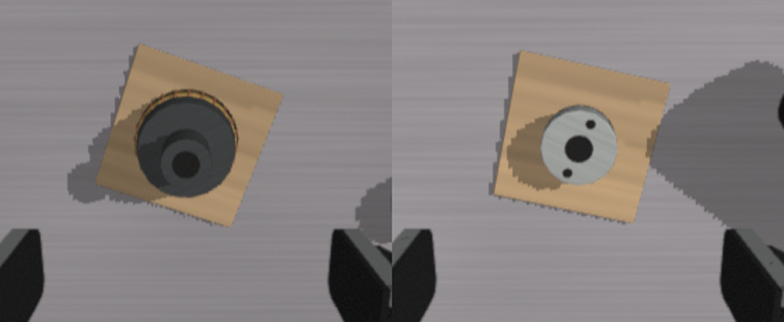

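Both are on their pads: the brush bore is at crop (186,164) and the nut bore at (578,149). I'll check them against the plate corners and look at the V-block.

Run:
```python
from h import *
import pickle
f=lambda p,x0:np.array([[ (x-x0)/1.4+180,y/1.4+130] for x,y in p])
for nm,x0,c,b,z in(("bp",0,[(139,44),(283,95),(231,226),(97,184)],(186,164),.058),("npl",392,[(520,51),(669,84),(634,221),(494,193)],(578.5,149),.024)):
    P=pickle.load(open(nm+".pkl","rb"))[1]; w=rays(P,f(c,x0),.004); 
    # intersect diagonals
    A=np.c_[w[2]-w[0],-(w[3]-w[1])]; s=np.linalg.solve(A,w[1]-w[0]); m=w[0]+s[0]*(w[2]-w[0])
    print(nm,m,w.mean(0),rays(P,f([b],x0),z),[round(np.linalg.norm(w[i]-w[i-1]),4) for i in range(4)])
im,P=look([.626,.155],0,"vb"); pickle.dump((im,P),open("vb.pkl","wb"))
im2,P2=look([.3925,.3436],0,"vp"); pickle.dump((im2,P2),open("vp.pkl","wb")); print(blob(im2,P2,[.3925,.3436],.004,rad=70))
cv2.imwrite("pics/v.png",np.hstack([cv2.resize(im[150:330,220:420],(400,360),interpolation=cv2.INTER_CUBIC),cv2.resize(im2[150:330,220:420],(400,360),interpolation=cv2.INTER_CUBIC)])); print(arm.get_t())
```

```text
bp [ 0.58956798 -0.3100627 ] [ 0.58928359 -0.31023759] [[ 0.58882106 -0.31122078]] [np.float64(0.0887), np.float64(0.0888), np.float64(0.0877), np.float64(0.088)]
npl [0.56673249 0.32663015] [0.5669293  0.32648328] [[0.56744894 0.32599719]] [np.float64(0.0879), np.float64(0.0882), np.float64(0.0875), np.float64(0.0891)]
{'rect': array([0.39173214, 0.34386562]), 'size': (62.9, 44.0), 'ang': -2.315155029296875, 'cen': array([0.39168826, 0.34387562]), 'area': 2673.3604820705104}
47.65
```

View pics/v.png

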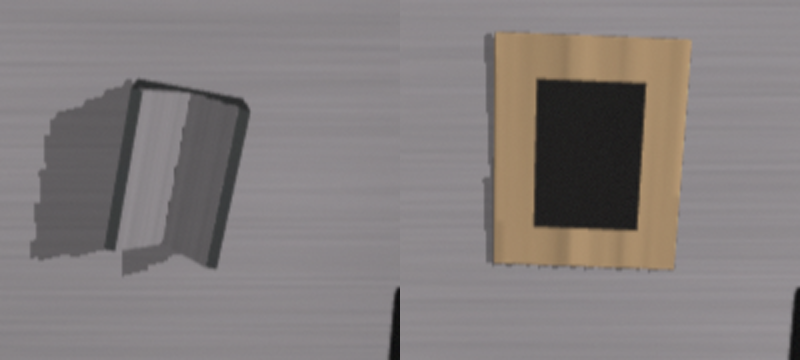

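Run:
```python
from h import *
import pickle
f=lambda p,x0:np.array([[(x-x0)/2+220,y/2+150] for x,y in p])
for nm,x0,c,z in(("vb",0,[(134,88),(249,108),(216,268),(105,247)],.034),("vp",400,[(538,79),(646,84),(637,230),(534,226)],.004),("vp",400,[(496,33),(691,41),(674,270),(494,263)],.004)):
    P=pickle.load(open(nm+".pkl","rb"))[1]; w=rays(P,f(c,x0),z); e=(w[2]+w[3]-w[0]-w[1])/2; e2=w[1]+w[2]-w[0]-w[3]
    print(nm,w.mean(0),np.linalg.norm(e),np.linalg.norm(e2)/2,np.degrees(np.arctan2(e[1],e[0])),np.degrees(np.arctan2(-e2[0],e2[1])))
print(arm.recognise("wrist","pad_vblock")[:1])
```

```text
vb [0.6270367  0.15231721] 0.06368288098873745 0.04358484473521809 -10.744844975802703 -10.58207134429519
vp [0.39211591 0.34441032] 0.06318438401989027 0.04441157991537266 -2.4820496793788327 -2.5697516351474636
vp [0.39211786 0.34439997] 0.09891156915805363 0.07887837379109276 -2.317087014587646 -2.4211588623387876
[{'xyz': [0.3872, 0.3416, 0.0031], 'p': 0.77}]
```

Run:
```python
from h import *
pick([.6270,.1526],np.radians(-10.7),.023,70)
c=[.3920,.3441]; b=np.radians(-2.4)
place(c,b,.027)
im,P=look(c,b,"vf",.2); im2=arm.capture("top")
cv2.imwrite("pics/f.png",np.hstack([cv2.resize(im[150:330,220:420],(400,360),interpolation=cv2.INTER_CUBIC),cv2.resize(im2[140:340,140:480],(400,360))]))
import pickle; pickle.dump((im,P),open("vf.pkl","wb")); print(arm.get_t(),arm.get_force())
```

```text
opening 0.043738948156391406 t 50.7833
touch at 0.0 mm, dF 11.205990021136753
t 57.7333
58.525 [ 0.47498442  0.83447596 -0.670667  ]
```

View pics/f.png

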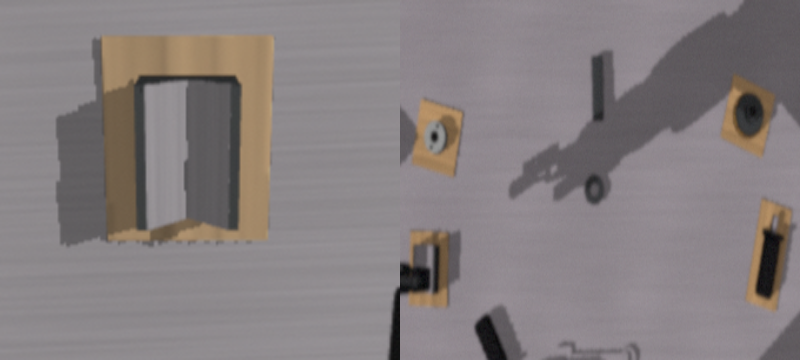

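Run:
```python
from h import *
import pickle
P=pickle.load(open("vf.pkl","rb"))[1]
for c,z in(([(135,84),(240,84),(238,229),(138,229)],.038),([(102,36),(273,36),(269,240),(107,240)],.004)):
    w=rays(P,np.array([[x/2+220,y/2+150] for x,y in c]),z); e=(w[2]+w[3]-w[0]-w[1])/2; print(w.mean(0),np.linalg.norm(e),np.degrees(np.arctan2(e[1],e[0])))
```

```text
[0.39223017 0.34437426] 0.06367478548351428 -2.1544529319528367
[0.39191036 0.34447607] 0.09894288717247979 -2.2095722521456693
```

```bash
python3 -c "
from bench import arm
print(arm.job_done())"
```

```text
the job is handed in; nothing more can be done
None
```

All four parts were set down on their own pads, each within about 2 mm of its silhouette by the wrist camera (handle about 1.7 mm off, V-block under 0.5 mm), and the job was handed in at about 59 s on the robot's clock.

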